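Reset the lock box, put the valuables in it and shut it

ROBOT

A 6-joint arm with a two-finger parallel gripper is mounted at the origin on the work surface. World frame = base frame: x ahead of the robot, y to its left, z up, the work surface at z = 0. Lengths are in m, angles in rad, forces in N, time in s.
With the tool pointing down it reaches from about 0.325 to 0.85 m from the base axis. Payload 15.5 kg.
Tool frame: the origin (TCP) lies on the front face of the gripper's body, between the roots of the fingers; the fingertips stand 78 mm ahead of it and the grasp point (between the pads) lies 60 mm ahead of it; x points along the fingers, y is the direction in which the jaws open and shut, and the axes are right-handed (so a half turn about x gives the same grasp; the last joint's range is limited). The gripper opens to 91 mm and grips with 3 to 60 N. Pads are 32 mm wide; open, the fingers measure 118 mm over their backs; the gripper's body (76 mm by 178 mm) begins 60 mm behind the grasp point.
Start: joints at [-1.347, 0.494, 1.345, -0, 1.302, -0.096], TCP at [0.196, -0.594, 0.292] pointing down, gripper open.
Joint ranges: [-2.91, 2.91], [-0.82, 2.16], [0.22, 2.67], [-1.22, 4.37], [0.12, 2.79], [-3.08, 3.08]. Speed limits (rad/s): [1.89, 1.89, 2.57, 3.01, 3.01, 3.01].

INTERFACE

Orientations are given as a 3x3 rotation matrix whose columns are the frame's x, y, z axes.
In Python, from workcell import ctrl, kinematics, cams gives the robot as it stands. The module is installed in compiled form; this text tells all that it offers. Calls block until the motion is done:
- ctrl.reach(position, orientation): joint-space move of the TCP to a pose.
- ctrl.move_linear(position, rotation=None, speed=0.15, f_stop=None): straight line of the TCP; rotation=None keeps the orientation; speed is the mean speed in m/s. With f_stop (N) it stops when the force on the tool has changed by that much, and returns True; else False.
- ctrl.move_j(angles): joint-space move.
- ctrl.let_go() and ctrl.grab(grip_force=None): open the fingers fully, or close them until they stop; grip_force is the grip in N (None keeps the last).
- ctrl.wait(seconds).
- kinematics.ik(position, orientation): joint angles nearest the present ones, or None.
- ctrl.read_state(): the state.
- cams.snapshot(name): name is "scene" or "top" or "wrist"; returns (picture, depth): 480x640x3 uint8, red, green, blue; 480x640 float32, m along the optical axis (not along the pixel's ray), 0 where there is no reading.
- cams.camera_model(name): a dict with "fx", "fy", "cx", "cy" (pixels), "k1" (the pictures are not rectified: a ray, as slopes to the right and down, at radius r is drawn at 1 + k1 r^2 times it, then the intrinsics apply), "position" and "orientation" of the camera in the world. Camera axes: x right, y down, z forward; pixel columns grow to the right and rows downward; lengths in m; the calibration is good to about 2 mm. A picture is of the moment at which its call begins: read the wrist's pose just before it. camera_model takes no time and is no camera call; for the wrist camera it gives the pose at the moment of the call.
A pose or a line that the arm cannot do raises ctrl.IKError and nothing moves.
- ctrl.sign_off(): hands the job in, once; it reports no verdict.
Trained networks look in the newest picture that a camera, given by its name, has taken for a name from the list of things; names that differ only in an ending like _2 or _b are one class to them, and where a whole thing is asked for, a point or a joint stands for the part that bears it (a point fixed in the world has none). Each returns a list of dicts, best first, with "confidence" (0 to 1); they miss things now and then, are a little off and sometimes report something else, mostly with a low value. They report only what shows in the picture. A call takes as long as a camera call. They do not tell look-alikes from the thing itself.
- cams.outline_of(camera, query): "pixels" (480x640 bool, what is visible of it) and "rect" ([left, top, right, bottom] as shares, 0 to 1, of the picture: columns of its width, rows of its height, round what is visible of it).
- cams.pinpoint(camera, query): "point" ([column, row] as shares, 0 to 1, of the picture: columns of its width, rows of its height: a listed point, or the origin of a listed thing).
The state is a dict: "time_s": time; "q": joint angles; "qvel": joint speeds; "joint_efforts": joint torques, N m; "ee_pos": TCP position; "tcp_rot": TCP orientation; "contact_force": force on the tool from outside, world axes, zero at the start; "moment": the same for the moment, N m; "finger_gap": finger opening in m.
Only numpy, scipy, OpenCV 4.12 (cv2) and the standard library are available. Lean on these libraries where they do the work, as an engineer would, in place of code of your own. Each camera call takes 0.05 s, during which the arm holds its last target.

TASK

Get the fingerprint lock box ready for a trip. Take the stylus from its wooden stand and with its tip hold the recessed reset button inside the box down for about two seconds, to wipe the old fingerprints, and put the stylus back in its stand; lay all the valuables that are out on the console (watch case, necklace case, ring box, round tin) flat and right way up on the floor of the box, set down, not dropped. Then swing the lid over and press it fully shut, past its spring catch, and leave the ornaments standing where they are.

Things in the scene. Friction and masses are not known exactly. Their poses are not given: they have to be found in the camera images.
- safe: Fixed dark steel lock box, 310 (its x) x 230 (its y) x 112 mm high shut; origin: centre of its underside. Walls 6 mm thick, rim 100 mm up, floor 6 mm up. A black module fills its -x end inside (x -149 to -89 mm, top 78 mm up) and holds the reset button. The lid is hinged along its +y side. A catch roller in the -y wall (x 20 to 40, 86 mm up) stands 8 mm into the box.
- safe_floor (a point): Middle of the box's free floor for the valuables, which measures 238 (x) by 218 mm (y); on the floor, 30 mm to +x of the box's middle. Axes as safe.
- button_top (a point): Middle of the top of the reset button: a 14 mm grey round cap in an 18 mm round recess of the module's top, 6 mm below that top (72 mm above the console). It moves down with the button.
- reset_button (a joint): Reset button travel in m: 0 up, 0.005 fully down, grows as pressed straight down. Spring 3 N at the start, 6 N fully down; count it pressed beyond 0.0035; springs back when let go.
- lid (a joint): Lid angle in rad: 0 shut, 1.57 upright, starts open at 1.65 to 1.8 (leaning out to the box's +y side), at most 2. A stiff friction hinge (about 0.8 N m) keeps it at any angle. At about 0.07 rad its striker meets the spring catch: pushed by about 12 N near the free edge it gives, snaps past and stays at 0.
- lid_hinge (a point): Middle of the hinge line, which runs along the box's x axis, 100 mm above the console.
- lid_edge (a point): Middle of the lid's free edge, on its outside face (the face that is on top when shut, with the keypad). The lid is 310 mm wide along the hinge, 230 mm from hinge to free edge, 12 mm thick; this point is 230 mm from the hinge line and 12 mm to the outside. A striker hangs 25 mm from its inside near this edge.
- stylus: Brass stylus, standing tip down in its stand: barrel 12 mm in diameter, 148 mm long in all, the lowest 12 mm a black tip 7 mm in diameter. Origin at the end of the tip; its z axis runs up the barrel. 40 g.
- stylus_tip (a point): End of the stylus tip (same as its origin).
- stylus_grip (a point): Good place to grip the stylus: on the barrel's axis, 105 mm above the tip's end.
- stand: Fixed dark wooden block 70 x 70 x 58 mm with a vertical round hole, 18 mm in diameter and 50 mm deep, in the middle of its top; the stylus stands in it. Origin at the centre of its underside.
- stand_floor (a point): Middle of the floor of the stand's hole, 8 mm above the console: the stylus tip rests here.
- watch_case: Brown leather watch case, 90 (its x) x 54 (its y) x 50 mm high; origin at the centre of its underside, z up. May be absent.
- necklace_case: Grey cloth-covered necklace case, 88 (its x) x 50 (its y) x 36 mm high; origin at the centre of its underside, z up. May be absent.
- ring_box: Wooden ring box, 62 (its x) x 52 (its y) x 48 mm high; origin at the centre of its underside, z up. May be absent.
- trinket_tin: Round aluminium trinket tin, 54 mm in diameter (lid rim 55), 44 mm high; origin at the centre of its underside, z up. May be absent.
- vase: Ornament: white ceramic vase, 100 mm across, 130 mm high, with a sprig to 230 mm. Origin under it.
- dotted_bowl: Ornament: small closed cream bowl, 82 mm across, 62 mm high. Origin under it.
- wooden_cup: Ornament: turned wooden cup, 68 mm across, 100 mm high. Origin under it.
- pillar_candle: Ornament: cream pillar candle on a holder, 80 mm across, 116 mm high. Origin under it.
Mind the look-alikes: they are no part of the job. What is shaped like the watch_case but red is not meant. What is shaped like the necklace_case but green is not meant.

How it is judged:
On the way, in this order (a step that is already met when the one before it is completed fails the run):
1. the stylus tip holds the reset button down (3.5 mm or more) for 1.5 s (value of joint reset_button above 0.0035 m and distance between stylus_tip and button_top below 0.01 m and contact force between stylus and safe above 1 N), for 1.5 s.
2. the lid is shut past its catch (value of joint lid below 0.02 rad), for 0.3 s.
At the end, for the whole second after the job is handed in: Lid shut past its catch (under 0.02 rad). Stylus tip down in the stand's hole (tip within 12 mm of its middle, 10 mm of its floor, upright within 0.35 rad). Every case that was out lies on the box's floor (underside within 14 mm of it, right way up within 0.2 rad), at rest (value of joint lid below 0.02 rad and horizontal distance between stylus_tip and stand_floor below 0.012 m and height (world z) of stylus_tip below 0.018 m and angle between stylus's own z axis and vertical below 0.35 rad and linear speed of each of stylus, watch_case, necklace_case, ring_box, trinket_tin below 0.03 m/s and x of watch_case in the frame of safe between -0.088 and 0.147 m and y of watch_case in the frame of safe between -0.107 and 0.107 m and z of watch_case in the frame of safe between -0.01 and 0.02 m and angle between each of watch_case, necklace_case, ring_box, trinket_tin's own z axis and vertical below 0.2 rad and x of necklace_case in the frame of safe between -0.088 and 0.147 m and y of necklace_case in the frame of safe between -0.107 and 0.107 m and z of necklace_case in the frame of safe between -0.01 and 0.02 m and x of ring_box in the frame of safe between -0.088 and 0.147 m and y of ring_box in the frame of safe between -0.107 and 0.107 m and z of ring_box in the frame of safe between -0.01 and 0.02 m and x of trinket_tin in the frame of safe between -0.088 and 0.147 m and y of trinket_tin in the frame of safe between -0.107 and 0.107 m and z of trinket_tin in the frame of safe between -0.01 and 0.02 m); the robot touches nothing.
It fails at once if an ornament is knocked over (0.4 rad) or shoved more than 5 cm (angle between any of vase, dotted_bowl, wooden_cup, pillar_candle's own z axis and vertical above 0.4 rad or distance of any of vase, dotted_bowl, wooden_cup, pillar_candle from where it was at the start of the episode above 0.05 m).
It fails at once if a case is dropped or thrown (over 1.1 m/s while out of the gripper) ((linear speed of watch_case above 1.1 m/s and distance between watch_case and the grasp point above 0.09 m) or (linear speed of necklace_case above 1.1 m/s and distance between necklace_case and the grasp point above 0.09 m) or (linear speed of ring_box above 1.1 m/s and distance between ring_box and the grasp point above 0.09 m) or (linear speed of trinket_tin above 1.1 m/s and distance between trinket_tin and the grasp point above 0.09 m)).
Of watch_case, necklace_case, ring_box, trinket_tin only 2 to 4 are there at a start; the rules pass over those that are not, and their reading is None.
At some moment in a run one of watch_case, necklace_case, ring_box, trinket_tin may be knocked a few centimetres aside while the robot is not near it.
It also fails if it takes over 210 s, if anything falls off the work surface, if the arm or the gripper's body presses on something with over 40 N, if the wrist force passes 120 N, or if a joint passes its speed limit or range.

## Working session

There is one attempt and no reset: what is moved stays moved. The work goes in short steps, each a Python script; the robot and the scene stay as the last script left them, time stands still between calls to the robot, and variables do not carry over. Pictures are saved under pics/ and viewed, and the job is handed in when it is done.

```bash
ls; mkdir -p pics; python3 - <<'E'
from workcell import ctrl,kinematics,cams
import cv2
s=ctrl.read_state(); print(s['time_s'],s['ee_pos'],s['finger_gap'],s['tcp_rot'])
for n in ['scene','top','wrist']:
    p,d=cams.snapshot(n); cv2.imwrite(f'pics/a_{n}.png',p[:,:,::-1]); m=cams.camera_model(n); print(n,m)
E
```

```text
pics
0.0 [ 0.19579909 -0.59322004  0.29163336] 0.09087565467604213 [[-3.01160253e-04  3.13385811e-01 -9.49625843e-01]
 [ 1.23678372e-03 -9.49625043e-01 -3.13385940e-01]
 [-9.99999190e-01 -1.26886117e-03 -1.01601151e-04]]
scene {'fx': 605.7448260593636, 'fy': 605.7448260593636, 'cx': 318.98411115221916, 'cy': 237.6271881015171, 'k1': 0.06910642494170008, 'position': array([1.27268383, 0.51301282, 1.00436887]), 'orientation': array([[-0.6297528 ,  0.53490058, -0.56328747],
       [ 0.77676714,  0.43983847, -0.4507493 ],
       [ 0.00664944, -0.72140383, -0.6924827 ]])}
top {'fx': 511.5993236890122, 'fy': 511.5993236890122, 'cx': 326.53733142155494, 'cy': 242.91160975591484, 'k1': -0.08788915765456351, 'position': array([ 0.34106135, -0.05589956,  1.32527912]), 'orientation': array([[-0.02737196, -0.98344071,  0.17915117],
       [-0.99949515,  0.02403314, -0.02078113],
       [ 0.01613145, -0.17962955, -0.98360205]])}
wrist {'fx': 360.95486464592204, 'fy': 360.95486464592204, 'cx': 321.3017674769122, 'cy': 240.09186648023868, 'k1': 0.015393269302453948, 'position': array([ 0.26657578, -0.56903034,  0.38430067]), 'orientation': array([[ 3.12024087e-01, -9.16556751e-01, -2.50129349e-01],
       [-9.50073903e-01, -3.01221301e-01, -8.13959863e-02],
       [-7.40247137e-04,  2.63038875e-01, -9.64784951e-01]])}
```

View pics/a_top.png

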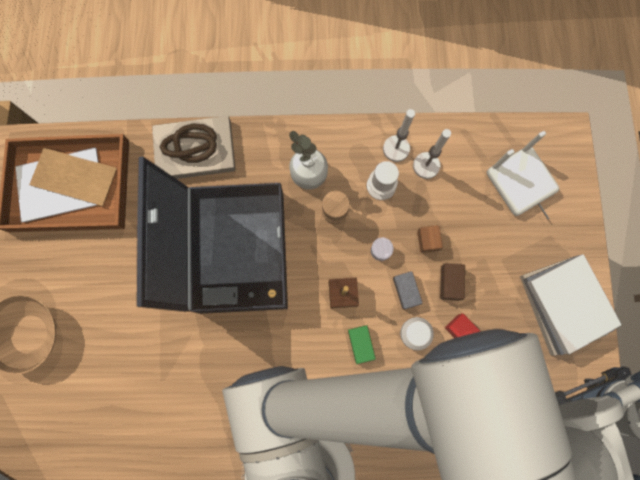

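View pics/a_scene.png

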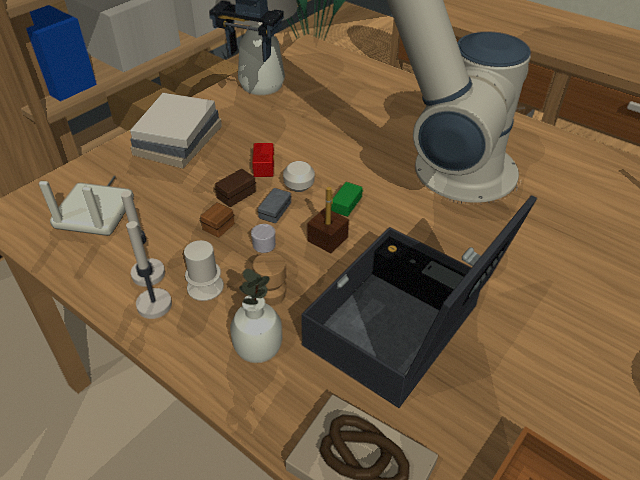

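```bash
cat > h.py <<'E'
import numpy as np, cv2
from workcell import ctrl,kinematics,cams
def K(m): return np.array([[m['fx'],0,m['cx']],[0,m['fy'],m['cy']],[0,0,1.]])
def rays(m,uv):
    uv=np.asarray(uv,float).reshape(-1,1,2)
    n=cv2.undistortPoints(uv,K(m),np.array([m['k1'],0,0,0.])).reshape(-1,2)
    return np.c_[n,np.ones(len(n))]
def deproj(m,uv,z):   # uv Nx2 pixels, z depth along axis
    return m['position']+ (rays(m,uv)*np.asarray(z).reshape(-1,1))@m['orientation'].T
def atz(m,uv,h):  # intersect with plane z=h
    d=rays(m,uv)@m['orientation'].T
    return m['position']+d*((h-m['position'][2])/d[:,2:3])
def proj(m,P):
    P=np.atleast_2d(P).astype(float); R=m['orientation'].T
    rv,_=cv2.Rodrigues(R); t=-R@m['position']
    return cv2.projectPoints(P,rv,t,K(m),np.array([m['k1'],0,0,0.]))[0].reshape(-1,2)
def cloud(m,d,mask):
    v,u=np.nonzero(mask&(d>0)); return deproj(m,np.c_[u,v],d[v,u])
def down(yaw):
    # tool x down, tool y (jaw) at yaw in xy plane
    x=np.array([0,0,-1.]); y=np.array([np.cos(yaw),np.sin(yaw),0]); z=np.cross(x,y)
    return np.c_[x,y,z]
E
python3 - <<'E'
from h import *
names=['safe','stylus','stand','watch_case','necklace_case','ring_box','trinket_tin','vase','dotted_bowl','wooden_cup','pillar_candle']
for cam in ['top','scene']:
    p,d=cams.snapshot(cam); m=cams.camera_model(cam)
    np.savez(f'pics/{cam}0.npz',p=p,d=d)
    for n in names:
        for r in cams.outline_of(cam,n)[:3]:
            if r['confidence']<.2: continue
            P=cloud(m,d,r['pixels']); rc=np.array(r['rect'])*[640,480,640,480]
            if len(P)==0: print(cam,n,'nodepth');continue
            zt=np.percentile(P[:,2],95); T=P[P[:,2]>zt-.012]
            rr=cv2.minAreaRect((T[:,:2]*1000).astype(np.float32))
            print(cam,n,round(r['confidence'],2),rc.astype(int),'ztop',zt.round(3),'rect',np.round(rr[0],0),np.round(rr[1],0),round(rr[2],1))
    for n in ['button_top','safe_floor','lid_hinge','lid_edge','stylus_grip','stand_floor','stylus_tip']:
        for r in cams.pinpoint(cam,n)[:2]:
            print(cam,n,round(r['confidence'],2),(np.array(r['point'])*[640,480]).round(1))
print(ctrl.read_state()['time_s'])
E
```

```text
top safe 0.84 [137 155 286 315] ztop 0.319 rect [559. 285.] [309.  40.] 0.7
top stylus 0.49 [343 287 348 294] ztop 0.156 rect [ 446. -120.] [ 7. 11.] 42.1
top stand 0.68 [327 276 361 307] ztop 0.062 rect [ 448. -121.] [70. 69.] 2.3
top stand 0.55 [138 157 191 309] ztop 0.326 rect [561. 284.] [308.  39.] 1.8
top stand 0.32 [135 158 289 311] ztop 0.32 rect [560. 285.] [310.  40.] 0.7
top watch_case 0.66 [437 263 465 298] ztop 0.053 rect [ 468. -402.] [55. 89.] 85.2
top watch_case 0.62 [444 314 478 339] ztop 0.054 rect [ 338. -332.] [ 52. 238.] 13.3
top necklace_case 0.92 [390 268 426 308] ztop 0.039 rect [ 452. -287.] [88. 51.] 15.7
top necklace_case 0.66 [346 323 378 365] ztop 0.04 rect [ 318. -164.] [89. 51.] 12.0
top ring_box 0.64 [416 227 443 251] ztop 0.052 rect [ 583. -351.] [62. 53.] 5.1
top ring_box 0.59 [341 284 352 296] ztop 0.156 rect [ 448. -119.] [10. 12.] 9.6
top trinket_tin 0.91 [370 233 391 259] ztop 0.048 rect [ 559. -224.] [52. 56.] 88.7
top vase 0.72 [289 129 330 192] ztop 0.216 rect [786. -24.] [46. 45.] 14.5
top dotted_bowl 0.91 [401 317 435 353] ztop 0.065 rect [ 
[... 1784 characters left out ...]
2.] [60. 93.] 87.2
scene dotted_bowl 0.73 [212 168 254 202] ztop 0.055 rect [ 471. -402.] [61. 93.] 86.0
scene dotted_bowl 0.64 [282 160 319 192] ztop 0.066 rect [ 347. -298.] [73. 68.] 3.3
scene wooden_cup 0.92 [254 255 287 303] ztop 0.104 rect [697. -65.] [180.  65.] 52.5
scene wooden_cup 0.52 [229 266 281 367] ztop 0.213 rect [787. -25.] [47. 48.] 6.1
scene pillar_candle 0.77 [182 237 225 302] ztop 0.119 rect [ 739. -234.] [58. 60.] 13.1
scene safe_floor 0.96 [382.3 330.2]
scene lid_hinge 0.67 [299.9 184.5]
scene lid_hinge 0.58 [448.  319.1]
scene lid_edge 0.81 [495.9 248.3]
scene stylus_grip 0.46 [329.4 205.8]
scene stylus_grip 0.26 [494.3 246.8]
scene stand_floor 0.76 [328.2 235.8]
2.05
```

```bash
python3 - <<'E'
from h import *
t=np.load('pics/top0.npz'); s=np.load('pics/scene0.npz')
a=cv2.resize(t['p'][150:320,130:300],None,fx=3.5,fy=3.5,interpolation=cv2.INTER_CUBIC)
cv2.imwrite('pics/b_safe.png',a[:,:,::-1])
a=cv2.resize(t['p'][215:375,320:490],None,fx=3.5,fy=3.5,interpolation=cv2.INTER_CUBIC)
cv2.imwrite('pics/b_items.png',a[:,:,::-1])
m=cams.camera_model('top'); d=t['d']
mask=np.zeros((480,640),bool); mask[170:330,130:300]=1
P=cloud(m,d,mask); v,u=np.nonzero(mask&(d>0))
# rim band
q=P[(abs(P[:,2]-.1)<.006)]
print(len(q), q.min(0),q.max(0))
rr=cv2.minAreaRect((q[:,:2]*1000).astype(np.float32)); print(rr)
f=P[(P[:,2]<.03)&(P[:,0]>.45)&(P[:,0]<.68)&(P[:,1]>.0)&(P[:,1]<.19)]; print('floor z',np.median(f[:,2]),f.min(0),f.max(0))
mo=P[(abs(P[:,2]-.078)<.005)&(P[:,1]>-.01)&(P[:,1]<.19)]; print('mod',np.median(mo,0),np.percentile(mo,[2,98],axis=0), len(mo))
mo=np.array(mo)
lid=P[P[:,2]>.13]; c=lid.mean(0); w,V=np.linalg.eigh(np.cov((lid-c).T)); print('lid normal',V[:,0],c, lid[:,2].max())
E
```

```text
1212 [ 0.40662072 -0.01779119  0.09401164] [0.75308889 0.26088742 0.10598351]
((579.5338134765625, 118.16027069091797), (340.71759033203125, 279.8717041015625), 1.3275306224822998)
floor z 0.006178333370725486 [ 4.50060399e-01  1.38981435e-06 -9.35477866e-03] [0.67992776 0.18999626 0.02992438]
mod [0.44862216 0.10762338 0.07784006] [[0.4178637  0.0254471  0.07356143]
 [0.71415691 0.18590163 0.08241017]] 1596
lid normal [-0.02248542  0.98414914 -0.17591158] [0.55017138 0.27814957 0.24723973] 0.33139656484952273
```

View pics/b_safe.png

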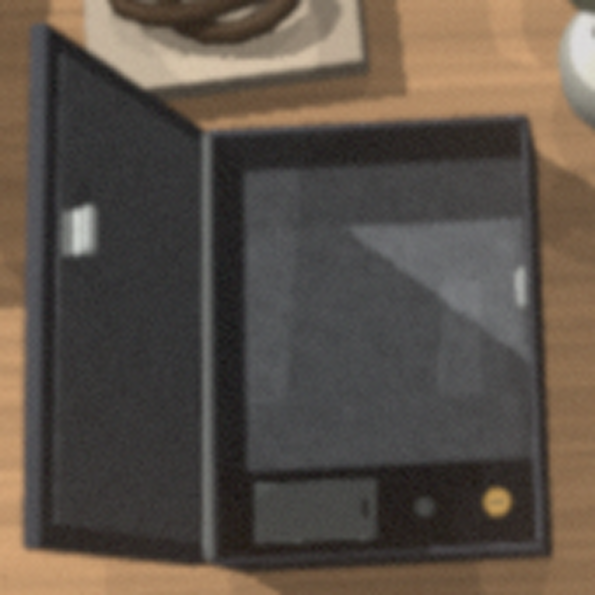

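View pics/b_items.png

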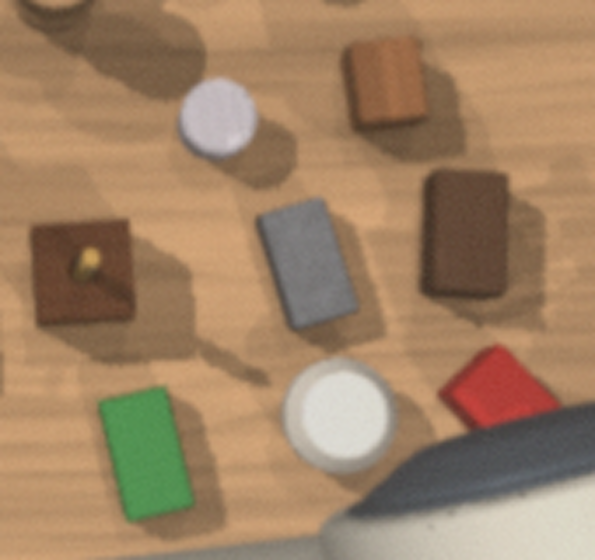

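```bash
python3 - <<'E'
from h import *
m=cams.camera_model('top')
c=np.array([[528,119],[550,552],[205,131],[205,561]])/3.5+[130,150]
C=atz(m,c,.1); print(C.round(4)); 
e=C[0]-C[1]; print(np.linalg.norm(e), np.arctan2(e[1],e[0]))
e=C[2]-C[3]; print(np.linalg.norm(e), np.arctan2(e[1],e[0]), C.mean(0))
b=np.array([[425,507],[497,502]])/3.5+[130,150]; print(atz(m,b,.075))
t=np.load('pics/top0.npz'); d=t['d']
mask=np.zeros((480,640),bool); mask[160:330,188:300]=1
P=cloud(m,d,mask); q=P[(abs(P[:,2]-.1)<.003)&(P[:,0]<.75)]
r=q[q[:,1]<.03]; print(len(r),np.percentile(r,[1,5,50,95,99],axis=0).round(4))
# -y wall line: fit
A=np.polyfit(r[:,0],r[:,1],1); print('wall -y',A, np.arctan(A[0]))
ends=q[(q[:,1]>.03)&(q[:,1]<.2)]; 
for lo,hi in((.38,.45),(.69,.75)):
    e=ends[(ends[:,0]>lo)&(ends[:,0]<hi)]; print(len(e),np.median(e,0),np.polyfit(e[:,1],e[:,0],1))
E
```

```text
[[0.716  0.0278 0.1   ]
 [0.4097 0.0163 0.1   ]
 [0.7131 0.2581 0.1   ]
 [0.4089 0.2518 0.1   ]]
0.30647396197451093 0.037439895431774985
0.30428659230611554 0.020646632539497306 [0.56192834 0.13851486 0.1       ]
[[0.44444936 0.10447449 0.075     ]
 [0.44673943 0.05421311 0.075     ]]
163 [[0.4154 0.0213 0.0971]
 [0.4234 0.023  0.0974]
 [0.5201 0.0266 0.0994]
 [0.6613 0.0294 0.1023]
 [0.6904 0.0298 0.1028]]
wall -y [0.01759255 0.01715555] 0.01759073419914279
129 [0.41332207 0.11214015 0.0993417 ] [-0.03118097  0.41690322]
134 [0.7145456  0.11111803 0.09919475] [0.01590281 0.71208775]
```

```bash
cat >> h.py <<'E'
SAFE=np.array([.5633,.139]); SY=.022
def s2w(x,y,z=0):
    c,s=np.cos(SY),np.sin(SY); return np.array([SAFE[0]+c*x-s*y,SAFE[1]+s*x+c*y,z])
def tcp(g): return np.asarray(g,float)+[0,0,.06]   # grasp point -> TCP, tool down
def st():
    s=ctrl.read_state(); return s
def shot(cam,name,crop=None,f=1):
    m=cams.camera_model(cam); p,d=cams.snapshot(cam)
    q=p if crop is None else p[crop[1]:crop[3],crop[0]:crop[2]]
    if f!=1: q=cv2.resize(q,None,fx=f,fy=f,interpolation=cv2.INTER_CUBIC)
    cv2.imwrite(f'pics/{name}.png',q[:,:,::-1]); return m,p,d
E
python3 - <<'E'
from h import *
B=[.4445,.1045]
for nm,g,y in [('sty',(.448,-.12,.22),-np.pi/2),('but',(B[0],B[1],.25),-np.pi/2),('watch',(.468,-.402,.04),-np.pi/2),('ring',(.583,-.351,.04),-np.pi/2),
  ('neck',(.452,-.287,.04),-np.pi/2+.27),('tin',(.559,-.224,.04),-np.pi/2)]+[(f'slot{a}{b}',s2w(a,b,.045),np.pi+SY) for a in(-.025,.085) for b in (-.055,.055)]+\
  [(f'hi{a}{b}',s2w(a,b,.25),np.pi+SY) for a in(-.025,.085) for b in (-.055,.055)]+[('lid',s2w(.03,.22,.34),np.pi),('lid',s2w(.03,.22,.34),-np.pi/2),('lidend',s2w(.03,-.095,.13),np.pi)]:
    q=kinematics.ik(tcp(g),down(y)); print(nm,None if q is None else np.round(q,2))
ctrl.reach(tcp((.448,-.12,.22)),down(-np.pi/2))
m,p,d=shot('wrist','c_sty')
for n in ['stylus','stand']:
    for r in cams.outline_of('wrist',n)[:2]: print(n,r['confidence'],np.array(r['rect'])*[640,480,640,480])
for n in ['stylus_grip','stylus_tip','stand_floor']:
    for r in cams.pinpoint('wrist',n)[:2]: print(n,r['confidence'],np.array(r['point'])*[640,480])
print(st()['time_s'],proj(m,[[.448,-.121,.156],[.448,-.121,.058]]))
np.savez('pics/c.npz',p=p,d=d)
v,u=np.nonzero((d>0)); P=deproj(m,np.c_[u,v],d[v,u])
k=(P[:,2]>.13)&(P[:,2]<.165)&(np.hypot(P[:,0]-.448,P[:,1]+.12)<.04); print('top',P[k].mean(0),k.sum(),P[k].min(0),P[k].max(0))
k=(P[:,2]>.05)&(P[:,2]<.064)&(np.hypot(P[:,0]-.448,P[:,1]+.12)<.06); print('stand',cv2.minAreaRect((P[k][:,:2]*1000).astype(np.float32)))
E
```

```text
sty [-0.39  0.28  1.74 -0.    1.11  1.18]
but [ 0.1   0.24  1.72 -0.    1.19  1.67]
watch [-0.81  0.71  1.54 -0.    0.89  0.76]
ring [-0.63  0.78  1.37 -0.    1.    0.94]
neck [-0.68  0.64  1.75 -0.    0.75  0.62]
tin [-0.48  0.7   1.58 -0.    0.86  1.09]
slot-0.025-0.055 None
slot-0.0250.055 [ 0.24  0.66  1.66 -0.    0.82 -2.92]
slot0.085-0.055 None
slot0.0850.055 [ 0.21  0.77  1.38 -0.    1.   -2.96]
hi-0.025-0.055 None
hi-0.0250.055 [ 0.24  0.4   1.46 -0.    1.28 -2.92]
hi0.085-0.055 None
hi0.0850.055 [ 0.21  0.55  1.18 -0.    1.4  -2.96]
lid [ 0.46  0.52  1.   -0.    1.62 -2.68]
lid [ 0.46  0.52  1.   -0.    1.62  2.03]
lidend None
stylus 0.93 [310.528 219.504 331.328 271.824]
stylus 0.5 [540.096  18.096 639.808 111.312]
stand 0.75 [278.912 180.384 361.792 267.024]
stylus_grip 0.58 [320.128 244.416]
stylus_grip 0.17 [318.272 219.792]
stylus_tip 0.75 [319.488 214.416]
stylus_tip 0.24 [318.976 245.28 ]
stand_floor 0.92 [317.696 218.4  ]
stand_floor 0.68 [321.984 218.688]
4.2917 [[323.67720162 263.82380636]
 [322.95450533 228.09938674]]
top [ 0.44974555 -0.11932648  0.1501597 ] 464 [ 0.44137546 -0.12559675  0.1301322 ] [ 0.45419723 -0.1119572   0.15765567]
stand ((447.9541015625, -119.80203247070312), (70.37725067138672, 70.21048736572266), 2.058915853500366)
```

View pics/c_sty.png

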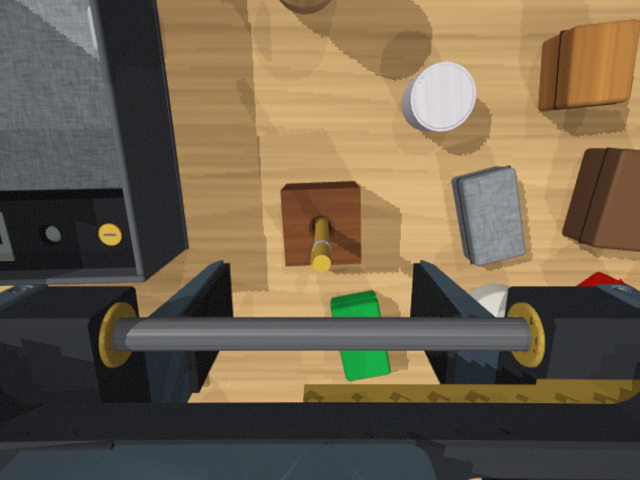

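```bash
python3 - <<'E'
from h import *
m=cams.camera_model('wrist'); print('button est',atz(m,[[53,233]],.075))
print(ctrl.move_linear(tcp((.4485,-.1197,.113)),speed=.1))
ctrl.grab(30); s=st(); print(s['finger_gap'],s['contact_force'],s['time_s'])
ctrl.move_linear(tcp((.4485,-.1197,.235)),speed=.12)
m,p,d=shot('wrist','d_lift'); s=st(); print(s['finger_gap'],s['contact_force'])
for r in cams.pinpoint('wrist','stylus_tip')[:2]: print(r['confidence'],np.array(r['point'])*[640,480])
print('exp',proj(m,[[.4485,-.1197,.13]]))
shot('scene','d_scene',(240,60,440,220),4)
m=cams.camera_model('scene')
for r in cams.pinpoint('scene','stylus_tip')[:2]: print(r['confidence'],np.array(r['point'])*[640,480])
print('exp',proj(m,[[.4485,-.1197,.13]]))
ctrl.move_linear(tcp((.4445,.1045,.235)),speed=.15)
m,p,d=shot('wrist','d_but'); np.savez('pics/d.npz',p=p,d=d)
for n in ['button_top','stylus_tip']:
    for r in cams.pinpoint('wrist',n)[:2]: print(n,r['confidence'],np.array(r['point'])*[640,480],atz(m,[np.array(r['point'])*[640,480]],.072 if n[0]=='b' else .13))
print(st()['time_s'])
E
```

```text
button est [[0.44796397 0.10694972 0.075     ]]
False
0.011332308779492841 [-0.30234298  0.13043419 -0.12093477] 6.7
0.01123351317865247 [-0.12667277  0.14744717 -0.779779  ]
0.77 [321.28  244.992]
0.53 [50.624 60.   ]
exp [[323.12674295 245.2095792 ]]
0.73 [332.672 198.816]
exp [[328.70971301 198.10547241]]
button_top 0.6 [316.096 223.92 ] [[0.44794629 0.10981945 0.072     ]]
stylus_tip 0.9 [322.624 242.784] [[0.44668278 0.10419198 0.13      ]]
9.8583
```

View pics/d_but.png

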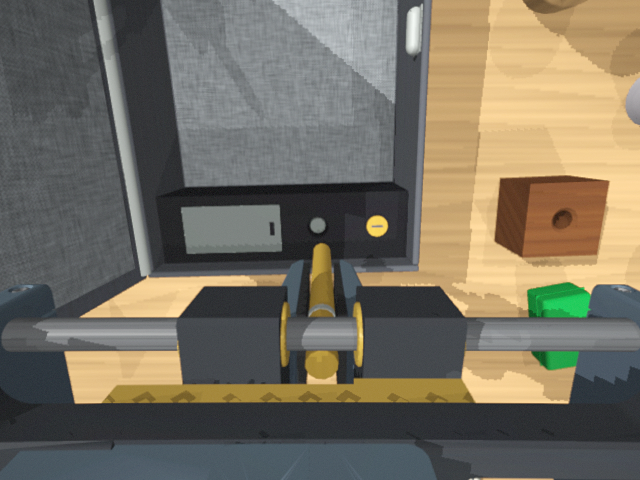

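View pics/d_scene.png

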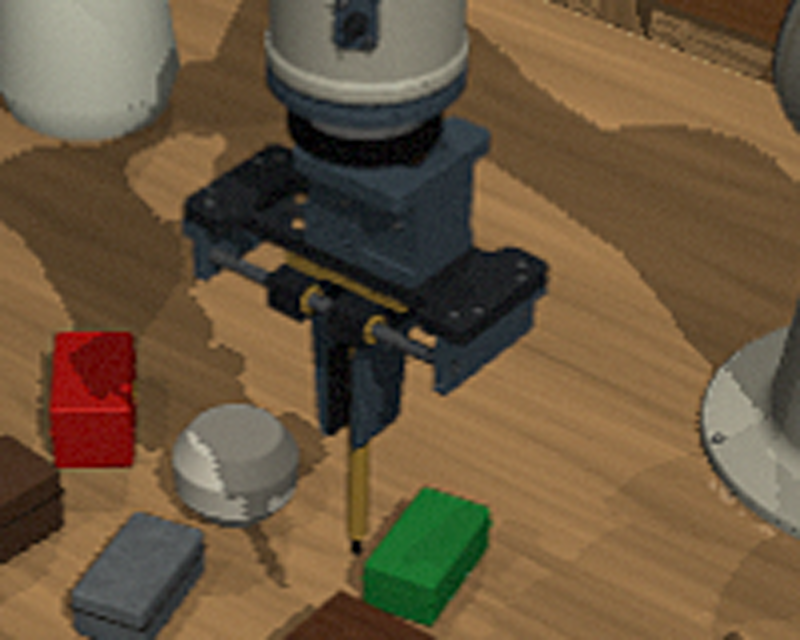

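```bash
python3 - <<'E'
from h import *
ctrl.move_linear(tcp((.4470,.1080,.192)),speed=.1)
m,p,d=shot('wrist','e_but',(240,160,400,280),5)
for n in ['button_top','stylus_tip']:
    for r in cams.pinpoint('wrist',n)[:2]: print(n,r['confidence'],np.array(r['point'])*[640,480],atz(m,[np.array(r['point'])*[640,480]],.072 if n[0]=='b' else .087))
print('exp tip',proj(m,[[.447,.108,.087]]))
m,p,d=shot('top','e_top',(130,150,300,320),3.5)
m,p,d=shot('scene','e_scene',(320,180,480,300),5)
E
```

```text
button_top 0.67 [319.424 242.496] [[0.44524541 0.11059884 0.072     ]]
button_top 0.54 [281.792  50.88 ] [[0.58111493 0.13588994 0.072     ]]
stylus_tip 0.64 [320.576 244.08 ] [[0.44822169 0.10966058 0.087     ]]
exp tip [[322.81358762 245.65775165]]
```

View pics/e_but.png

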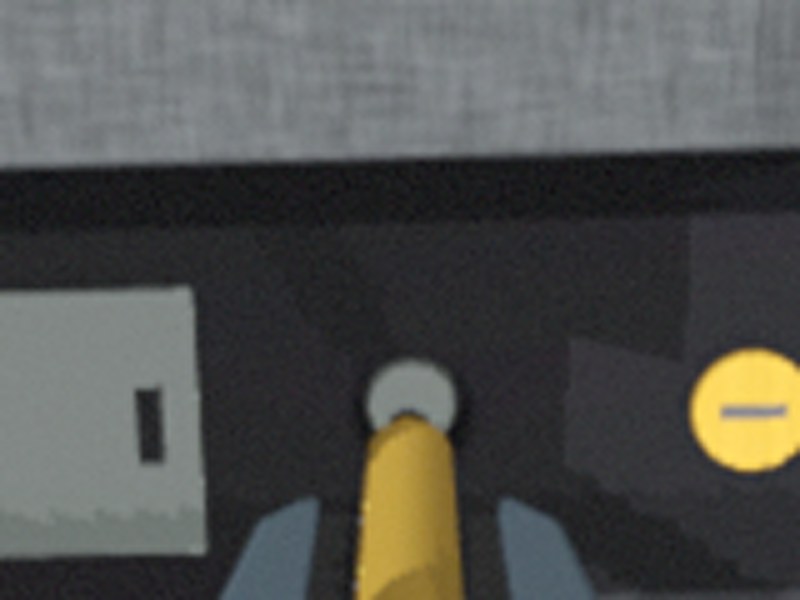

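View pics/e_scene.png

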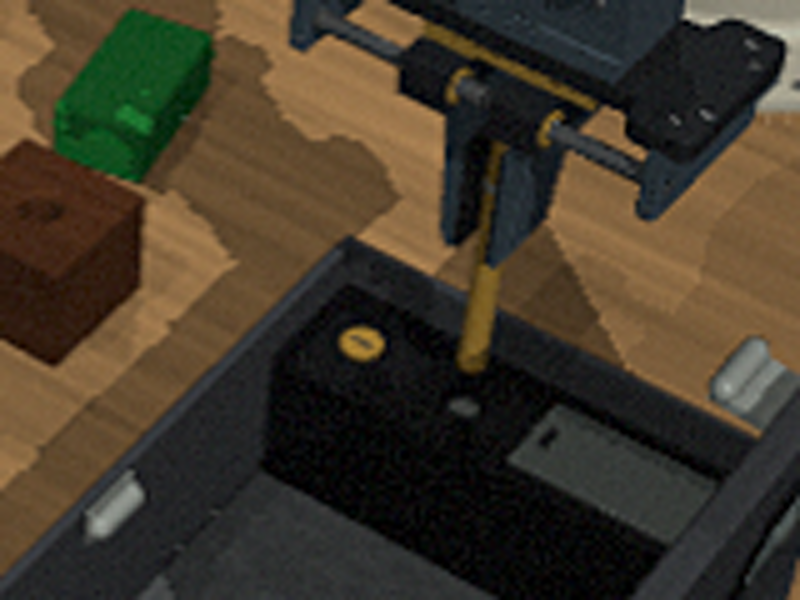

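```bash
python3 - <<'E'
from h import *
m=cams.camera_model('wrist')
print(atz(m,[[322.2,239.6]],.072), atz(m,[[321.6,242.8]],.087))
ms=cams.camera_model('scene')
print(atz(ms,[[320+464/5,180+407/5]],.072), atz(ms,[[320+472/5,180+378/5]],.087))
E
```

```text
[[0.44778166 0.10847867 0.072     ]] [[0.44937444 0.10895781 0.087     ]]
[[0.44398083 0.10698046 0.072     ]] [[0.44068946 0.10686159 0.087     ]]
```

```bash
python3 - <<'E'
from h import *
t=(.447,.1078)
s=st();f0=s['contact_force'][2]
print(ctrl.move_linear(tcp((*t,.182)),speed=.05,f_stop=5))
r=ctrl.move_linear(tcp((*t,.168)),speed=.01,f_stop=2)
s=st(); print(r,s['ee_pos'],s['contact_force']-0,f0)
z=s['ee_pos'][2]
if r:
    r=ctrl.move_linear((t[0],t[1],z-.008),speed=.006,f_stop=5.5)
    s=st(); print(r,s['ee_pos'],s['contact_force'],s['time_s'])
    shot('wrist','f_press',(240,160,400,280),5)
    shot('scene','f_scene',(320,180,480,300),5)
E
```

```text
False
True [0.44692366 0.10780866 0.23622086] [0.45574503 0.17463791 1.59527408] 0.17623285124093435
True [0.44717603 0.10781465 0.23177555] [-1.17459652  0.2729108   8.98739158] 12.5833
```

View pics/f_press.png

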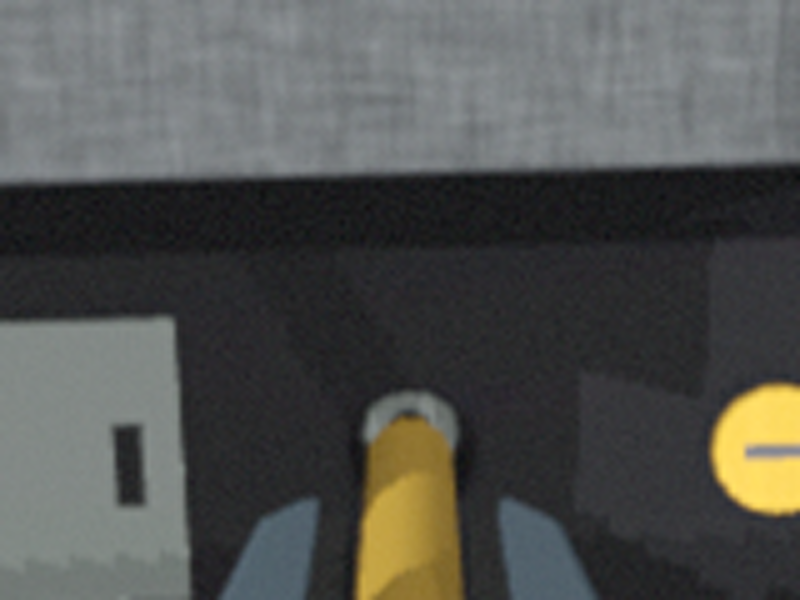

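View pics/f_scene.png

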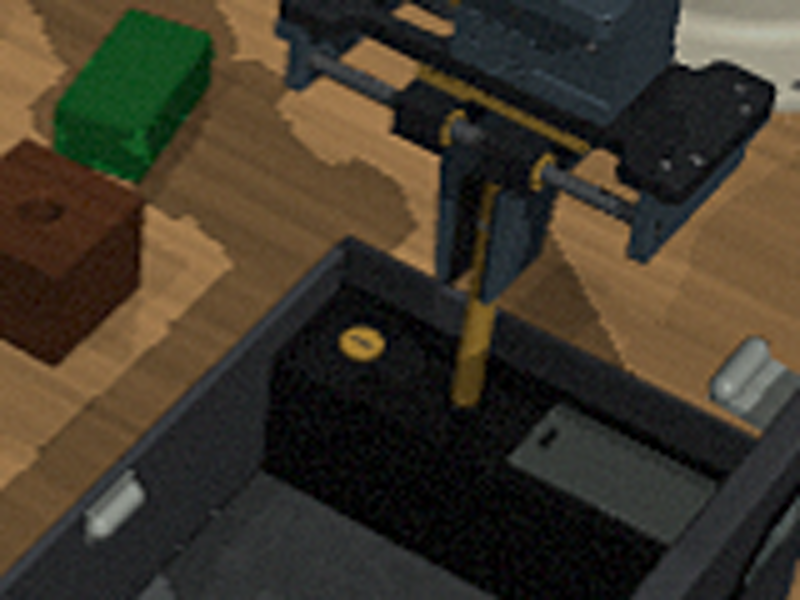

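```bash
python3 - <<'E'
from h import *
s=st();print(s['ee_pos'],s['contact_force'])
for i in range(4):
    ctrl.wait(.6); s=st();print(s['time_s'],s['ee_pos'][2],s['contact_force'])
ctrl.move_linear(tcp((.447,.1078,.24)),speed=.08)
ctrl.move_linear(tcp((.4485,-.1197,.24)),speed=.18)
m,p,d=shot('wrist','g_st',(240,160,400,280),5)
for n in ['stand_floor','stylus_tip']:
    for r in cams.pinpoint('wrist',n)[:2]: print(n,r['confidence'],np.array(r['point'])*[640,480],atz(m,[np.array(r['point'])*[640,480]],.058 if n[1]=='t' and n[2]=='a' else .135))
print('exp tip',proj(m,[[.4485,-.1197,.135]]),proj(m,[[.448,-.1197,.058]]),st()['contact_force'],st()['finger_gap'])
E
```

```text
[0.44714371 0.10782062 0.23179858] [ 0.34697972 -0.31061859  8.34913854]
13.2833 0.23177318416894907 [-0.05783534 -0.43970045  8.19016538]
13.8833 0.23180221441883722 [-0.32359465 -0.54970216  8.23943016]
14.4833 0.2317831830563451 [0.08012463 0.34415874 8.71996418]
15.0833 0.2317950743627635 [ 0.66763749 -0.1928686   8.32535918]
stand_floor 0.8 [320.192 215.904] [[ 0.45523909 -0.11676479  0.058     ]]
stylus_tip 0.78 [322.624 247.392] [[ 0.44698098 -0.11880659  0.135     ]]
exp tip [[323.82768308 245.42794307]] [[323.29946902 223.3999875 ]] [ 0.45184089 -0.35514349 -0.2874222 ] 0.011629632456606328
```

View pics/g_st.png

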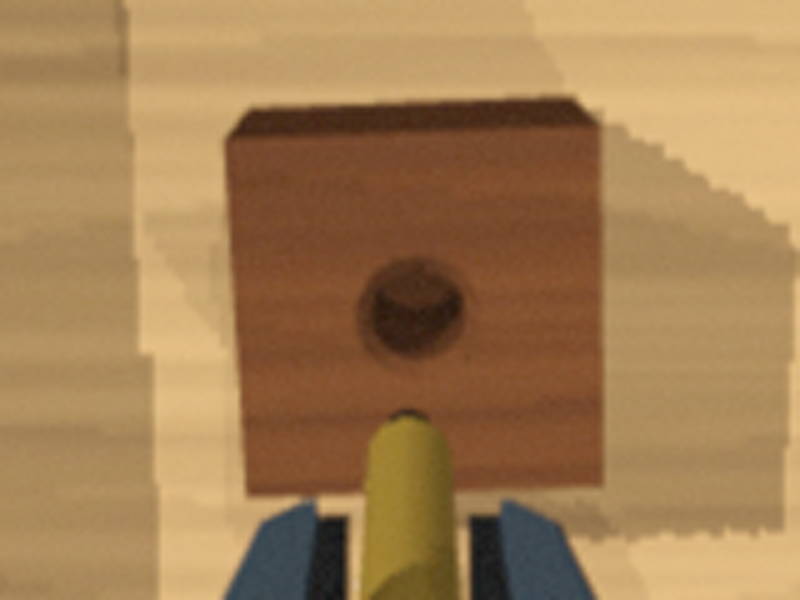

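```bash
python3 - <<'E'
from h import *
ctrl.move_linear(tcp((.4482,-.1197,.175)),speed=.12)
r=ctrl.move_linear(tcp((.4482,-.1197,.1125)),speed=.05,f_stop=5)
s=st();print(r,s['ee_pos'],s['contact_force'])
E
```

```text
True [ 0.448174   -0.11968143  0.17280748] [-0.07243909  0.57801751  8.72755919]
```

```bash
cat >> h.py <<'E'
def find(name,near=None,cams_=('top','scene'),conf=.2):
    """top-face rect fit (world) for the best-matching outline nearest `near`"""
    out=[]
    H=dict(watch_case=.05,necklace_case=.036,ring_box=.048,trinket_tin=.044)[name]
    for cam in cams_:
        m=cams.camera_model(cam); p,d=cams.snapshot(cam)
        for r in cams.outline_of(cam,name)[:5]:
            if r['confidence']<conf: continue
            px=cv2.erode(r['pixels'].astype(np.uint8),np.ones((2,2)))>0
            P=cloud(m,d,px); 
            if len(P)<20: continue
            col=p[r['pixels']].mean(0)
            T=P[abs(P[:,2]-H-.002)<.008]
            if len(T)<15: continue
            rr=cv2.minAreaRect((T[:,:2]*1000).astype(np.float32))
            (w,h),a=rr[1],rr[2]
            if w<h: a+=90
            a=(a+90)%180-90
            c=np.array(rr[0])/1000
            out.append((cam,round(r['confidence'],2),c.round(3),np.round(rr[1],0),round(a,1),col.astype(int)))
    for o in out: print(name,*o)
    return out
E
python3 - <<'E'
from h import *
ctrl.let_go(); ctrl.wait(.3)
ctrl.move_linear(tcp((.4482,-.1197,.235)),speed=.12)
m,p,d=shot('wrist','h_st',(200,120,440,300),3)
for n in ['watch_case','necklace_case','ring_box','trinket_tin']: find(n,cams_=('top','scene','wrist'))
print(st()['time_s'])
E
```

```text
watch_case top 0.79 [ 0.468 -0.401] [55. 88.] -4.2 [101  76  58]
watch_case top 0.75 [ 0.337 -0.428] [90. 56.] 40.0 [149  59  48]
watch_case scene 0.61 [ 0.341 -0.427] [94. 50.] 41.9 [122  14  11]
watch_case scene 0.56 [0.545 0.254] [270.   2.] 1.9 [41 42 43]
watch_case wrist 0.96 [ 0.385 -0.414] [3. 7.] -77.5 [155  15   8]
watch_case wrist 0.94 [ 0.468 -0.399] [54. 90.] -3.3 [97 67 46]
necklace_case top 0.86 [ 0.326 -0.162] [71. 48.] 9.1 [ 85 137  83]
necklace_case top 0.58 [ 0.435 -0.291] [54. 51.] 15.4 [117 114 111]
necklace_case scene 0.8 [ 0.454 -0.285] [92. 51.] 16.1 [74 76 75]
necklace_case scene 0.61 [ 0.319 -0.16 ] [93. 49.] 9.6 [26 95 38]
necklace_case wrist 0.95 [ 0.319 -0.162] [88. 49.] 11.7 [ 31 150  64]
necklace_case wrist 0.75 [ 0.452 -0.284] [88. 51.] 14.6 [126 129 131]
ring_box top 0.74 [ 0.583 -0.353] [61. 53.] 4.7 [147 103  72]
ring_box top 0.43 [ 0.747 -0.05 ] [39. 97.] -71.0 [141 137 124]
ring_box scene 0.96 [ 0.587 -0.347] [59. 49.] 3.4 [100  63  32]
ring_box scene 0.65 [0.567 0.142] [311. 229.] 1.4 [41 42 43]
ring_box wrist 0.69 [ 0.582 -0.349] [61. 53.] 5.0 [154 105  54]
ring_box wrist 0.41 [0.501 0.049] [157. 222.] -43.9 [69 71 72]
trinket_tin top 0.61 [0.562 0.137] [305. 225.] 1.6 [65 64 63]
trinket_tin top 0.38 [ 0.724 -0.233] [73. 50.] 73.9 [188 182 171]
trinket_tin scene 0.79 [ 0.561 -0.219] [50. 46.] 30.2 [141 137 138]
trinket_tin wrist 0.64 [ 0.558 -0.223] [52. 54.] -60.6 [206 202 205]
23.525
```

View pics/h_st.png

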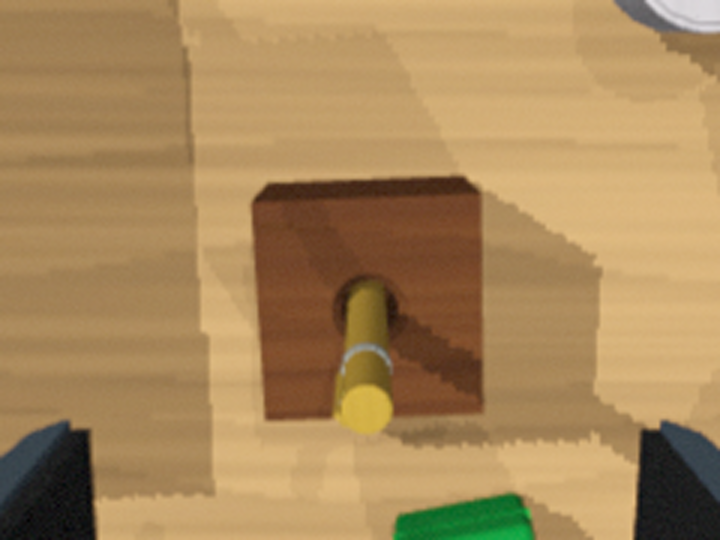

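```bash
cat >> h.py <<'E'
HG=dict(watch_case=.040,necklace_case=.0365,ring_box=.040,trinket_tin=.040)
def pick(name,xy,ang,side,hov=.20):
    """ang: long axis deg (world); side +1: jaw near +pi/2, -1: near -pi/2"""
    def yaw(a):
        y=np.radians(a)+np.pi/2
        return y if side>0 else y-np.pi
    ctrl.reach(tcp((*xy,hov)),down(yaw(ang)))
    o=[x for x in find(name,cams_=('wrist',)) if np.hypot(*(x[2]-xy))<.03]
    if o:
        xy=o[0][2]; 
        if name!='trinket_tin': ang=o[0][4] if name!='ring_box' or abs(o[0][4]-ang)<20 else ang
    else: print('no refine')
    print('grasp at',xy,ang)
    ctrl.move_linear(tcp((*xy,hov-.02)),down(yaw(ang)),speed=.15)
    ctrl.move_linear(tcp((*xy,.06)),speed=.15)
    r=ctrl.move_linear(tcp((*xy,HG[name])),speed=.05,f_stop=8)
    ctrl.grab(30); s=st(); print('stop',r,'gap',s['finger_gap'],s['contact_force'])
    ctrl.move_linear(tcp((*xy,.25)),speed=.15)
    s=st(); print('lifted gap',s['finger_gap'],s['contact_force'],s['time_s'])
    shot('scene',f'pick_{name}',(180,30,420,230),3)
E
python3 - <<'E'
from h import *
pick('watch_case',np.array([.468,-.400]),-3.8,+1)
E
```

```text
watch_case wrist 0.93 [ 0.338 -0.427] [88. 53.] 41.0 [192  18   8]
watch_case wrist 0.71 [ 0.47  -0.401] [53. 90.] -5.5 [112  80  54]
watch_case wrist 0.26 [ 0.449 -0.146] [71. 21.] 1.6 [63 38 21]
grasp at [ 0.47  -0.401] -5.5
stop False gap 0.05390948007728677 [-0.28408513 -0.63932759  1.85489638]
lifted gap 0.05375189872676212 [-0.01592571  0.14068483 -2.70661054] 30.6667
```

View pics/pick_watch_case.png

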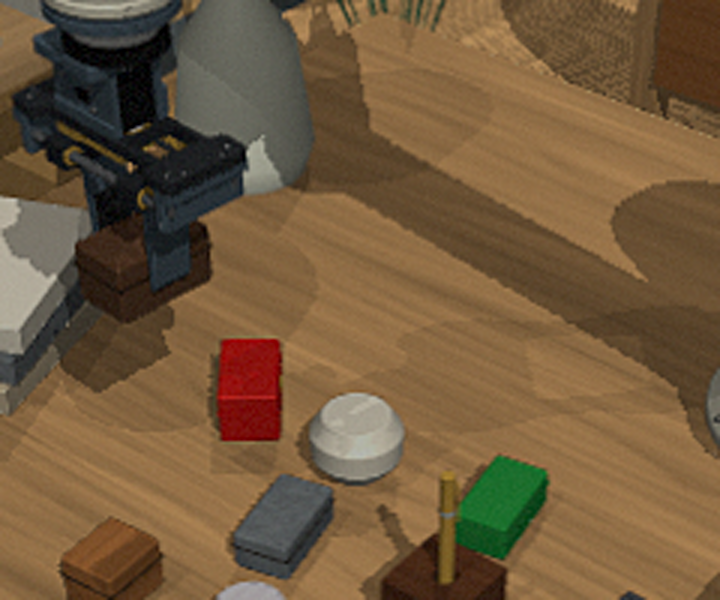

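```bash
cat >> h.py <<'E'
def place(name,sx,sy,yaw):
    g=s2w(sx,sy); R=down(yaw)
    cur=st()['ee_pos']
    ctrl.move_linear(tcp((g[0],g[1],.25)),R,speed=.18)
    ctrl.move_linear(tcp((g[0],g[1],.075)),speed=.15)
    r=ctrl.move_linear(tcp((g[0],g[1],.0055+HG[name])),speed=.03,f_stop=4)
    s=st(); print('down',r,s['ee_pos'],s['contact_force'])
    ctrl.let_go(); ctrl.wait(.2)
    ctrl.move_linear(tcp((g[0],g[1],.25)),speed=.15)
    s=st(); print(s['finger_gap'],s['contact_force'],s['time_s'])
    shot('wrist',f'place_{name}')
E
python3 - <<'E'
from h import *
place('watch_case',-.025,.055,np.pi+SY)
E
```

```text
down True [0.53692435 0.1933842  0.10606344] [-0.37650131  0.47878431  6.2134379 ]
0.09131656344725124 [-0.37415902  0.64295598 -0.15209506] 38.8583
```

View pics/place_watch_case.png

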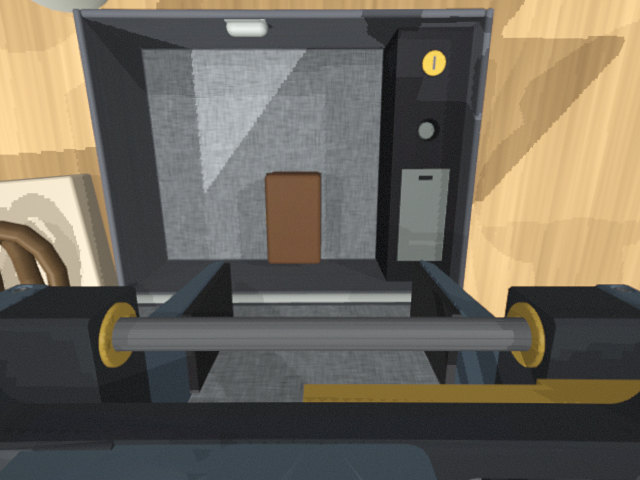

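```bash
sed -i 's/hov=.20/hov=.24/' h.py; python3 - <<'E'
from h import *
o=[x for x in find('necklace_case',cams_=('scene','top')) if abs(x[5][0]-x[5][1])<20 and x[2][0]>.4]
pick('necklace_case',o[0][2],o[0][4],-1)
E
```

```text
necklace_case scene 0.9 [ 0.322 -0.158] [90. 48.] 10.4 [15 66 25]
necklace_case scene 0.75 [ 0.457 -0.283] [84. 49.] 14.4 [73 74 74]
necklace_case top 0.97 [ 0.45  -0.287] [85. 50.] 15.5 [115 110 107]
necklace_case top 0.73 [ 0.317 -0.165] [87. 50.] 12.1 [68 99 57]
necklace_case top 0.52 [0.549 0.165] [34. 72.] -47.8 [64 50 42]
necklace_case top 0.26 [ 0.644 -0.102] [63. 27.] 78.1 [167 130  95]
necklace_case wrist 0.84 [ 0.351 -0.144] [25. 51.] -36.4 [ 20 130  52]
necklace_case wrist 0.58 [ 0.452 -0.285] [87. 49.] 14.6 [118 122 123]
grasp at [ 0.452 -0.285] 14.6
stop False gap 0.049958817037859884 [0.04548112 0.04956341 1.12191629]
lifted gap 0.04997685877214059 [ 0.22483979  0.50757613 -1.88016809] 46.7333
```

View pics/pick_necklace_case.png

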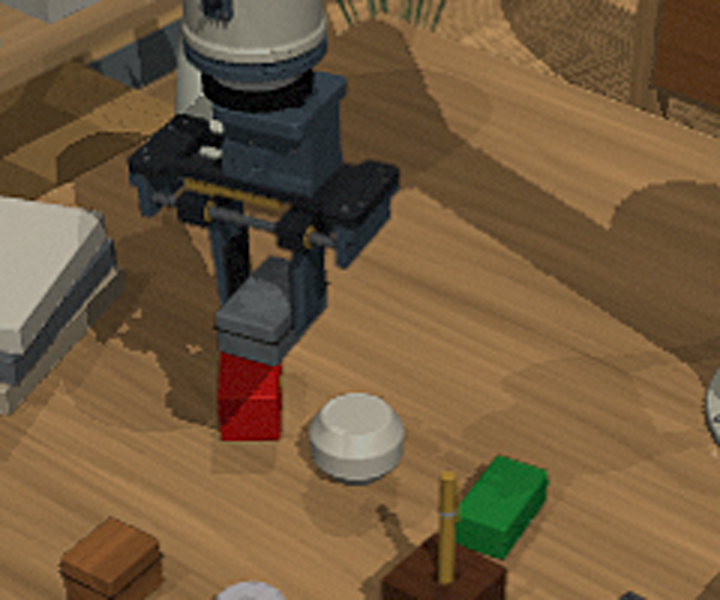

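```bash
python3 - <<'E'
from h import *
place('necklace_case',-.025,-.056,SY)
o=[x for x in find('ring_box',cams_=('scene','top')) if x[2][1]<-.25]
pick('ring_box',o[0][2],o[0][4],+1)
E
```

```text
down True [0.53936628 0.08248109 0.10254918] [-0.35752452 -0.21759602  7.72840673]
0.0912510167800021 [-0.05690741  0.26951513  0.02189315] 53.8833
ring_box scene 0.76 [ 0.585 -0.348] [63. 53.] 7.3 [99 62 31]
ring_box top 0.8 [ 0.582 -0.352] [59. 53.] 4.5 [139  96  65]
ring_box wrist 0.6 [ 0.583 -0.35 ] [62. 52.] 4.7 [156 106  53]
grasp at [ 0.583 -0.35 ] 4.7
stop False gap 0.05158912849984617 [-1.01001024 -0.14957994  0.50935351]
lifted gap 0.051799577116651604 [ 0.07461734 -1.11944819 -0.48436643] 60.6083
```

View pics/place_necklace_case.png

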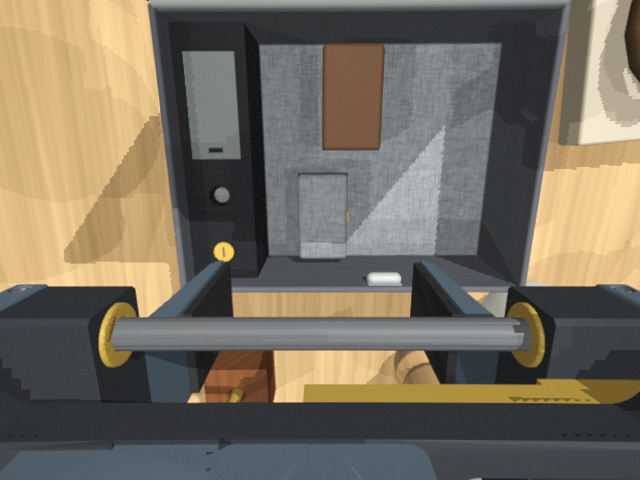

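View pics/pick_ring_box.png

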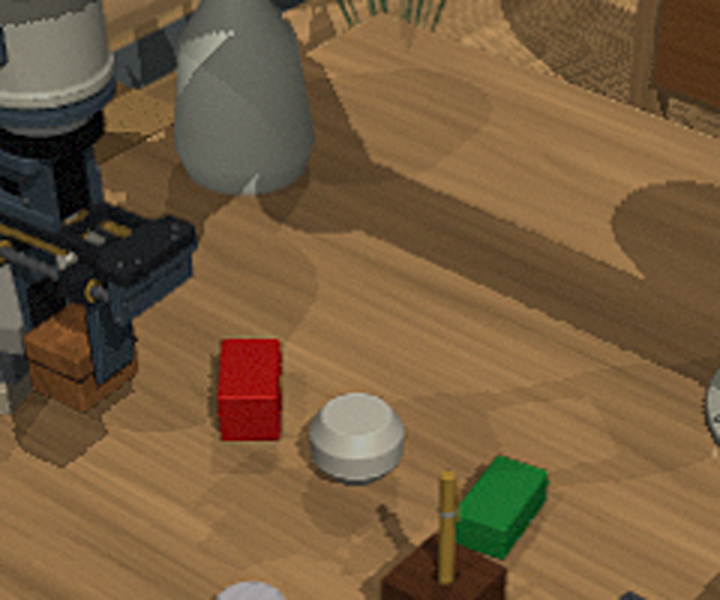

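```bash
python3 - <<'E'
from h import *
for cam in ('top','scene'):
    m,p,d=shot(cam,f'i_{cam}',(130,150,330,320) if cam=='top' else (290,180,490,350),3.5)
    v,u=np.nonzero(d>0); P=deproj(m,np.c_[u,v],d[v,u])
    c,s=np.cos(SY),np.sin(SY); q=P[:,:2]-SAFE; q=np.c_[c*q[:,0]+s*q[:,1],-s*q[:,0]+c*q[:,1]]
    for nm,lo,hi in (('watch',.05,.064),('neck',.036,.047)):
        k=(P[:,2]>lo)&(P[:,2]<hi)&(q[:,0]>-.08)&(q[:,0]<.14)&(abs(q[:,1])<.104)
        cnt=np.zeros((480,640),np.uint8); cnt[v[k],u[k]]=1
        n,l,stt,_=cv2.connectedComponentsWithStats(cnt)
        for i in range(1,n):
            if stt[i,4]>60:
                T=q[k][l[v[k],u[k]]==i]; print(cam,nm,stt[i,4],cv2.minAreaRect((T*1000).astype(np.float32)))
print(st()['time_s'])
E
```

```text
top watch 685 ((2.2036209106445312, 54.997745513916016), (87.385498046875, 54.91083526611328), 89.81031036376953)
scene watch 857 ((2.184572219848633, 49.573631286621094), (79.05848693847656, 58.866573333740234), 88.32000732421875)
scene neck 787 ((-24.260950088500977, -56.40130615234375), (52.78473663330078, 89.76448822021484), 0.09841513633728027)
scene neck 125 ((27.89168357849121, 48.93711471557617), (76.9932861328125, 6.03194522857666), 87.81074523925781)
60.7583
```

View pics/i_top.png

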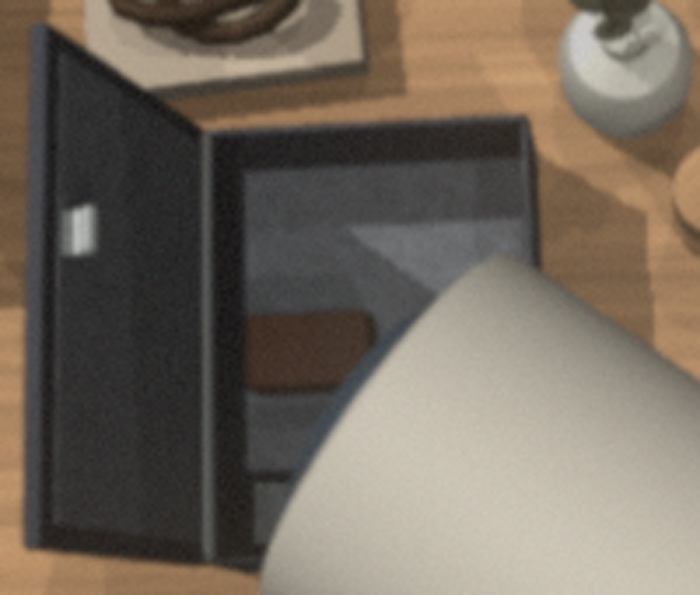

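View pics/i_scene.png

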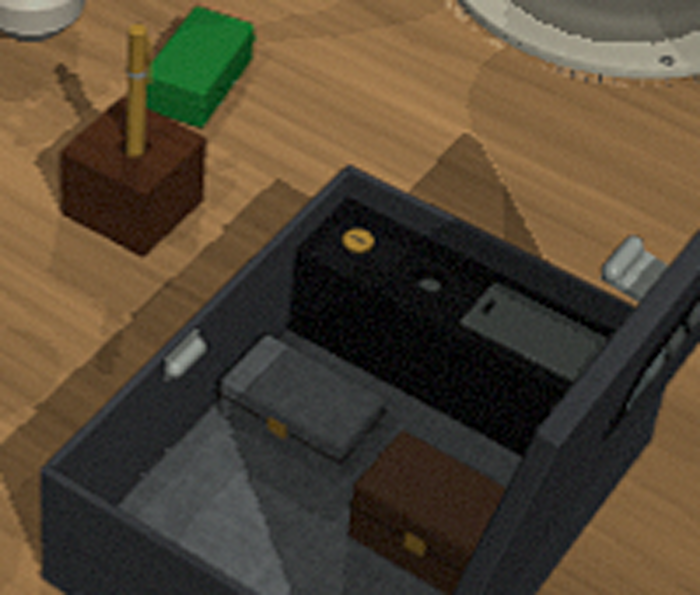

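```bash
python3 - <<'E'
from h import *
place('ring_box',.086,-.056,SY)
E
```

```text
down True [0.65026272 0.0848952  0.10603619] [-0.93905555 -0.10944418  7.7890559 ]
0.09114946124327589 [-0.0875842  -1.06739829  0.90154125] 68.0417
```

View pics/place_ring_box.png

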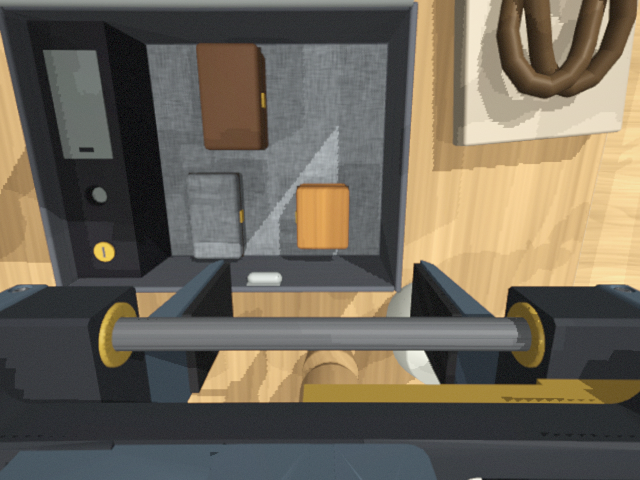

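```bash
python3 - <<'E'
from h import *
a=s2w(.0,.0,.27); Rp=down(np.pi+SY)
print(kinematics.ik(tcp(a),Rp))
a=s2w(.0,.01,.27) if kinematics.ik(tcp(a),Rp) is None else a
ctrl.reach(tcp(a),Rp)
g=s2w(.002,.055); print(st()['q'])
ctrl.move_linear(tcp((g[0],g[1],.25)),speed=.15)
m,p,d=shot('wrist','j_w')
ctrl.move_linear(tcp((g[0],g[1],.075)),speed=.15)
r=ctrl.move_linear(tcp((g[0],g[1],.047)),speed=.04,f_stop=6); print(r,st()['contact_force'])
ctrl.grab(30); print(st()['finger_gap'],st()['contact_force'])
if .05<st()['finger_gap']<.058:
    ctrl.move_linear(tcp((g[0],g[1],.053)),speed=.04)
    g=s2w(-.022,.055)
    print(ctrl.move_linear(tcp((g[0],g[1],.053)),speed=.05,f_stop=10))
    r=ctrl.move_linear(tcp((g[0],g[1],.044)),speed=.02,f_stop=4); print(r,st()['ee_pos'])
    ctrl.let_go(); ctrl.wait(.2)
    ctrl.move_linear(tcp((g[0],g[1],.25)),speed=.15)
shot('wrist','j_w2'); print(st()['time_s'])
E
```

```text
[ 1.39021733e-01  3.95665265e-01  1.40656984e+00 -4.44089210e-16
  1.33935755e+00 -3.02457092e+00]
[ 1.38951914e-01  3.95763933e-01  1.40650276e+00 -4.49352025e-05
  1.33933964e+00 -3.02408339e+00]
False [ 0.1001245   0.69013539 -0.31590696]
0.05408095763903036 [-0.24513109 -0.14240104  1.16545861]
False
True [0.54037028 0.19351277 0.10667447]
77.9667
```

View pics/j_w2.png

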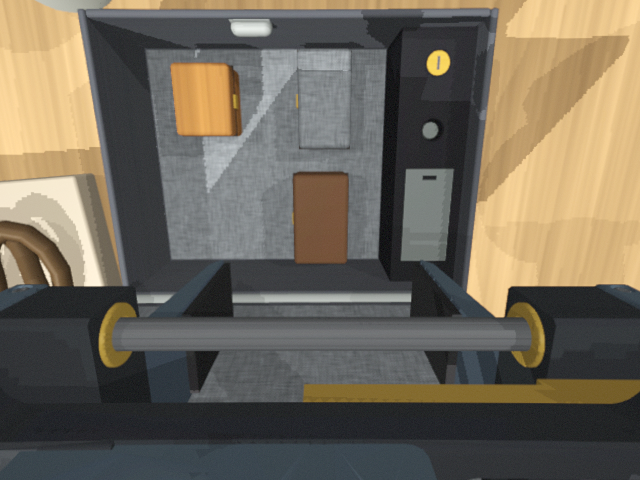

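```bash
python3 - <<'E'
from h import *
ctrl.move_linear(tcp(s2w(.0,.0,.27)),speed=.2)
o=[x for x in find('trinket_tin',cams_=('scene','top')) if x[2][1]<-.1 and abs(x[2][0]-.56)<.1]
pick('trinket_tin',o[0][2],0,+1)
E
```

```text
trinket_tin scene 0.78 [ 0.562 -0.222] [54. 51.] 27.3 [137 132 132]
trinket_tin top 0.58 [ 0.557 -0.225] [49. 51.] -30.5 [184 174 174]
trinket_tin wrist 0.65 [ 0.559 -0.222] [53. 54.] -1.3 [198 194 196]
grasp at [ 0.559 -0.222] 0
stop False gap 0.05331466544031324 [ 0.37302473 -0.28971407  2.06462125]
lifted gap 0.053408470044831 [ 0.28378589 -0.06091863 -1.31448486] 84.3583
```

```bash
python3 - <<'E'
from h import *
shot('scene','k_tin',(200,80,520,320),2.5)
E
```

```text
(no output)
```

View pics/k_tin.png

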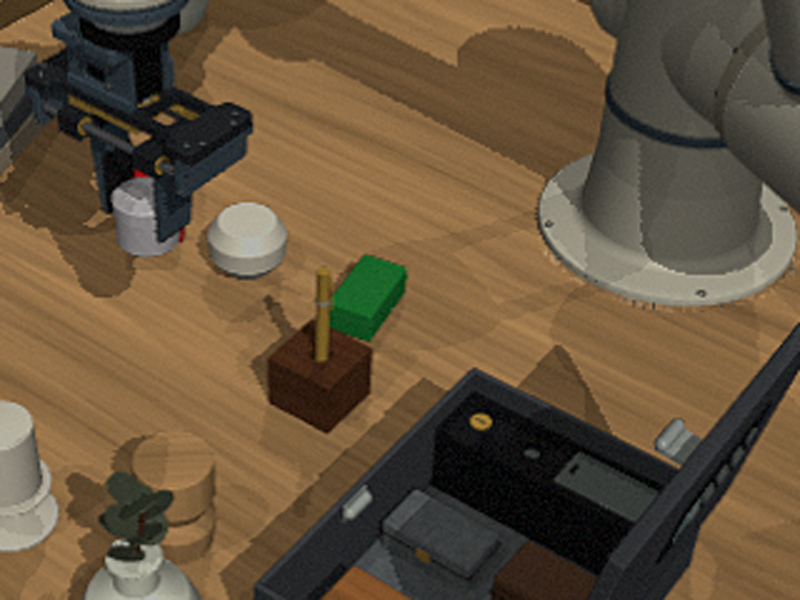

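```bash
python3 - <<'E'
from h import *
place('trinket_tin',.086,.05,np.pi+SY)
ctrl.move_linear(tcp(s2w(.03,.0,.27)),speed=.2)
m,p,d=shot('top','l_top',(130,150,330,320),3.5)
for cam in ['scene']:
    m=cams.camera_model(cam); p,d=cams.snapshot(cam)
    v,u=np.nonzero(d>0); P=deproj(m,np.c_[u,v],d[v,u])
    c,s=np.cos(SY),np.sin(SY); q=P[:,:2]-SAFE; q=np.c_[c*q[:,0]+s*q[:,1],-s*q[:,0]+c*q[:,1]]
    L=(P[:,2]>.14)&(P[:,2]<.31)&(q[:,1]>.1)&(q[:,1]<.2)&(abs(q[:,0])<.14)
    # inner/outer lid face
    pc=np.c_[q[L],P[L,2]]; A=np.polyfit(pc[:,2],pc[:,1],1); print('lid y(z)',A,'theta',np.pi/2+np.arctan(A[0]),len(pc), pc[:,1].mean())
print(st()['time_s'])
E
```

```text
down True [0.64798469 0.19085279 0.10609394] [-1.38222232 -0.0965455   7.6359413 ]
0.09116579794920109 [ 0.25645335 -0.34355048  0.00643774] 91.6333
lid y(z) [0.16777786 0.11090181] theta 1.7370259652703883 1217 0.15042862416601147
92.325
```

View pics/place_trinket_tin.png

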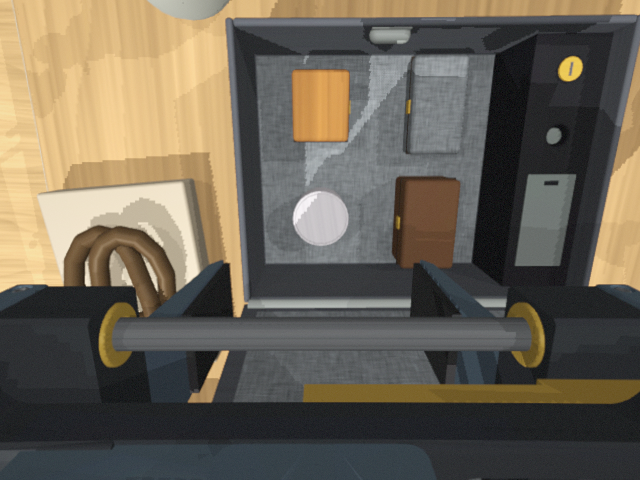

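View pics/l_top.png

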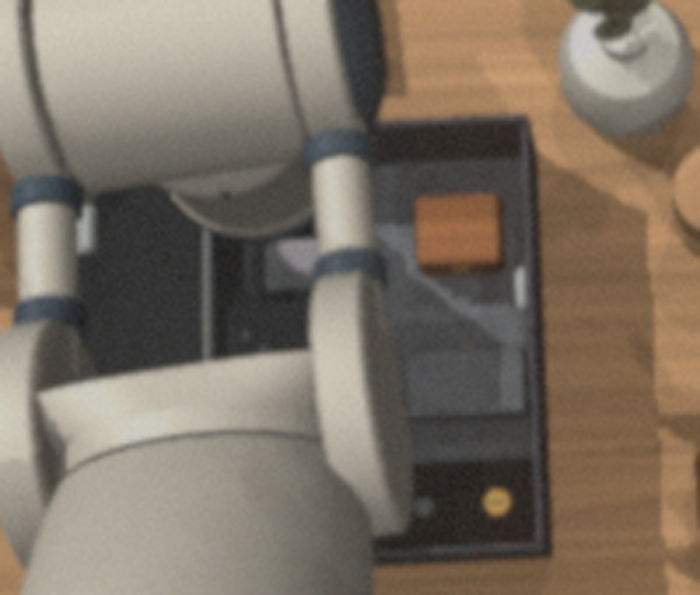

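```bash
python3 - <<'E'
from h import *
ctrl.grab(10); print(st()['finger_gap'])
R0=down(SY)
def T(y,zt,x=.03): # tool pos with fingertip height zt -> TCP
    return s2w(x,y,zt+.078)
r=.205
def path(th,dl=0.):
    y=.115-r*np.cos(th)+(.012+dl)*np.sin(th); z=.1+r*np.sin(th)+(.012+dl)*np.cos(th)
    return y+.016,z
for y,z in [(.0,.39),(.24,.39),(.235,.295)]+[path(t) for t in (1.74,1.2,.8,.4,.1,0)]:
    print(np.round((y,z),3),kinematics.ik(T(y,z),R0) is not None)
ctrl.move_linear(T(.0,.39),speed=.2)
ctrl.reach(T(.0,.39),R0)
print(st()['q'])
ctrl.move_linear(T(.235,.39),speed=.18)
shot('scene','m_lid',(240,0,640,300),2); print(st()['time_s'],st()['ee_pos'])
E
```

```text
0.00026949675773306047
[0.   0.39] True
[0.24 0.39] True
[0.235 0.295] True
[0.177 0.3  ] True
[0.068 0.295] True
[-0.003  0.255] True
[-0.053  0.191] True
[-0.072  0.132] True
[-0.074  0.112] True
[ 1.33238791e-01  3.61565874e-01  1.09295391e+00 -2.31346603e-05
  1.68716668e+00  1.10756918e-01]
98.8 [0.58832679 0.37373187 0.46823822]
```

View pics/m_lid.png

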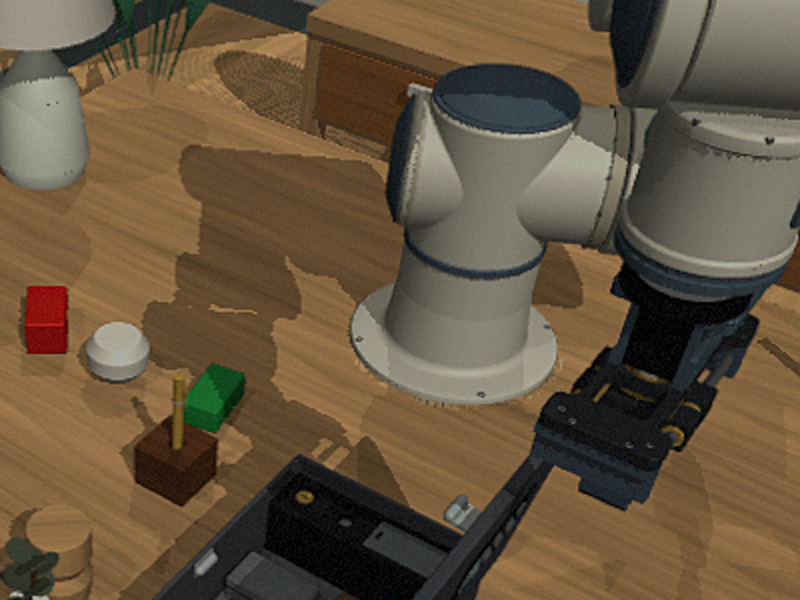

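```bash
cat >> h.py <<'E'
def TL(y,zt,x=.03): return s2w(x,y,zt+.078)
def path(th,dl=0.,r=.205):
    y=.115-r*np.cos(th)+(.012+dl)*np.sin(th); z=.1+r*np.sin(th)+(.012+dl)*np.cos(th)
    return y+.016,z
E
python3 - <<'E'
from h import *
print(ctrl.move_linear(TL(.235,.30),speed=.12,f_stop=15))
print(ctrl.move_linear(TL(*path(1.78)),speed=.1,f_stop=20))
for th in np.arange(1.66,.25,-.12):
    b=ctrl.move_linear(TL(*path(th)),speed=.1,f_stop=25); s=st()
    print(round(th,2),b,s['contact_force'].round(1))
    if b: break
shot('scene','n_lid',(240,60,640,360),2); print(st()['time_s'])
E
```

```text
False
False
1.66 False [-0.6 -0.6 -0.7]
1.54 False [-0.1  0.9  0.1]
1.42 False [ 0.5 -0.1  0.5]
1.3 False [-0.2  0.2 -0. ]
1.18 False [-0.2  0.   0.4]
1.06 False [-0.7  0.   0.1]
0.94 False [ 0.3  0.  -1. ]
0.82 False [0.2 0.  0.5]
0.7 False [-0.6 -0.2  0.7]
0.58 False [-0.6  0.9 -0.5]
0.46 False [0.4 1.3 0.1]
0.34 False [-0.1 -0.7 -0.1]
105.2
```

View pics/n_lid.png

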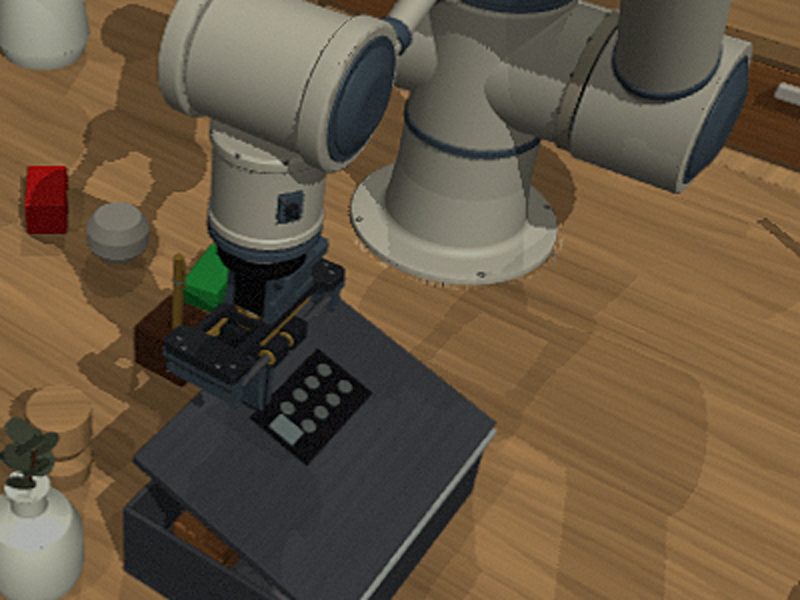

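```bash
python3 - <<'E'
from h import *
for th in (.22,.10):
    b=ctrl.move_linear(TL(*path(th)),speed=.08,f_stop=20); print(th,b,st()['contact_force'].round(1),st()['ee_pos'][2])
y=path(0)[0]
b=ctrl.move_linear(TL(y,.105),speed=.02,f_stop=32); s=st(); print(b,s['contact_force'].round(1),s['ee_pos'],'tip z',s['ee_pos'][2]-.078)
ctrl.wait(.5); s=st(); print(s['contact_force'].round(1),s['ee_pos'][2]-.078,s['time_s'])
E
```

```text
0.22 False [0.5 0.6 0.9] 0.2342865989257874
0.1 False [ 0.2 -0.1 -0.4] 0.21023693245816413
True [-4.2  0.5 14. ] [0.59485631 0.06631334 0.19040163] tip z 0.11240162904887525
[-4.2 -0.5 14.7] 0.1123910868648182 107.6
```

```bash
python3 - <<'E'
from h import *
y=path(0)[0]
b=ctrl.move_linear(TL(y,.1085),speed=.01,f_stop=12); s=st(); print(b,s['contact_force'].round(1),'tip z',s['ee_pos'][2]-.078)
ctrl.wait(.4)
ctrl.move_linear(TL(y,.25),speed=.12)
ctrl.move_linear(tcp((.45,-.33,.30)),speed=.2)
for cam in ('top','scene'):
    m,p,d=shot(cam,f'o_{cam}')
    v,u=np.nonzero(d>0); P=deproj(m,np.c_[u,v],d[v,u])
    c,sn=np.cos(SY),np.sin(SY); q=P[:,:2]-SAFE; q=np.c_[c*q[:,0]+sn*q[:,1],-sn*q[:,0]+c*q[:,1]]
    k=(abs(q[:,0])<.14)&(abs(q[:,1])<.10)&(P[:,2]>.09)&(P[:,2]<.16)
    A=np.c_[q[k],np.ones(k.sum())]; co=np.linalg.lstsq(A,P[k,2],rcond=None)[0]
    print(cam,'lid plane',co,'theta~',-co[1],'z at edge',co@[0,-.115,1])
    k=(np.hypot(P[:,0]-.448,P[:,1]+.12)<.03)&(P[:,2]>.1); print('stylus top',P[k].mean(0),P[k,2].max())
print(st()['time_s'],st()['contact_force'].round(1))
E
```

```text
True [-2.6 -0.  10.1] tip z 0.11241891037610945
top lid plane [-0.00286588 -0.00296577  0.11162376] theta~ 0.002965768135666999 z at edge 0.11196482710853321
stylus top [ 0.44659965 -0.1189849   0.14547876] 0.16037069436494344
scene lid plane [-0.0030587  -0.00172504  0.11439083] theta~ 0.0017250415914631667 z at edge 0.11458920502858841
stylus top [ 0.4507689  -0.11858658  0.13373938] 0.16131877714650267
111.875 [ 0.1 -0.3 -0.2]
```

View pics/o_scene.png

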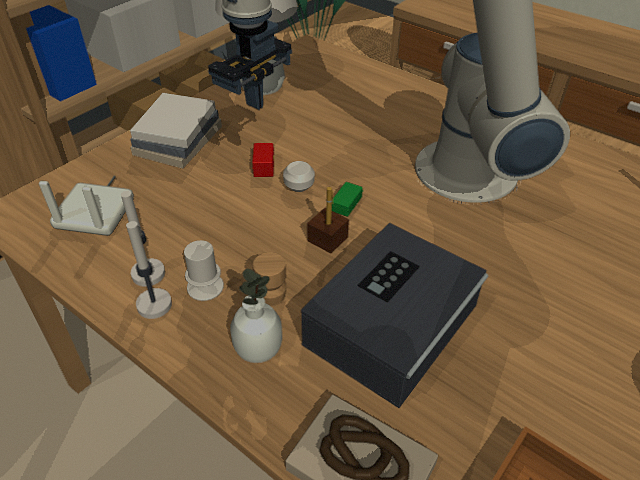

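View pics/o_top.png

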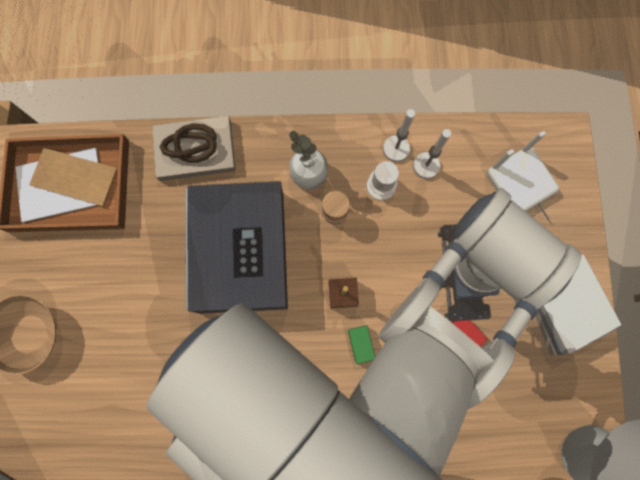

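```bash
python3 - <<'E'
from h import *
ctrl.let_go(); ctrl.wait(.5); s=st(); print(s['time_s'],s['finger_gap'],s['contact_force'].round(1))
ctrl.sign_off()
E
```

```text
113.7667 0.09112908225690484 [ 1.  -0.3 -0. ]
the job is handed in; nothing more can be done
```

The job is done and handed in at about 114 s of the allowed 210 s; the system gave no verdict.

- **Reset button:** I held it down with the stylus tip for about 2.5 s at about 8 N. The tip sat about 5 mm below the button's rest height, so the button was fully down. The stylus is back in its stand, and the last pictures show it upright there.
- **Valuables:** All four cases were out, and I set each one down on the box floor by force stop. The red and green look-alikes were left alone.
- **Watch case:** It turned up about 27 mm from where I had placed it, so I picked it up and moved it back. That left room for the tin.
- **Lid:** I swung it over and pressed it past its catch. Depth fits from both fixed cameras put it at about 0.002–0.003 rad, under the 0.02 limit. The force stop triggered as the lid came down, and a second press met a solid stop at the same height.
- **Last look:** The ornaments stand where they were, and the arm hovers clear with its gripper open.
- **Not checked:** I couldn't look inside the box once the lid was shut. The last picture of the cases, from just after the tin went in, showed all four lying flat. The two cameras differed by about 3 mm on the lid's height, close to their stated accuracy.

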